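# Stand two wet painted panels in the stepped drying rack

## Robot

A 7-joint arm with a two-finger parallel gripper is mounted at the origin on the work surface. World frame = base frame: x ahead of the robot, y to its left, z up, the work surface at z = 0. Lengths are in m, angles in rad, forces in N, time in s.
With the tool pointing down it reaches from about 0.4 to 0.875 m from the base axis. Payload 19.3 kg.
Tool frame: the origin (TCP) lies at the very end of the fingers, on their centre line; the grasp point (between the pads) lies bot.pinch_z behind it (bot.pinch_z is the distance from the TCP to the grasp point, in m); z points along the fingers, y is the line along which they close (so a half turn about z gives the same grasp; the last joint's range is limited). The gripper opens to 85 mm and grips with 20 to 120 N. Pads are 22 mm wide; open, the fingers measure 114 mm over their backs; the gripper's body (76 mm by 85 mm) begins 54 mm behind the grasp point. The pads swing forward as they close: fully open they stand 13 mm farther back than shut.
Start: joints at [-1.379, 0.521, -0.036, 1.599, 0.021, 1.021, -0.113], TCP at [0.162, 0.604, 0.197] pointing down, gripper open.
Joint ranges: [-2.91, 2.91], [-0.3, 2.13], [-1.5, 1.42], [0.17, 2.43], [-1.26, 4.41], [0.16, 1.93], [-2.52, 2.52]. Speed limits (rad/s): [1.89, 1.89, 2.39, 2.39, 3.01, 3.01, 3.01].

## Interface

Orientations are given as [roll, pitch, yaw] about the fixed x, y, z axes, in that order (R = Rz(yaw) Ry(pitch) Rx(roll)).
In Python, from workcell import bot, grab_frame, ticket gives the robot as it stands.
- The arm moves only by the tool arm_command, never from a script. Its argument "commands" is a list of rows, each a list of 3 entries, a list of its own where there are three numbers: the shift along the world's x, y, z in mm, then the turn about the world's z in rad, then the gripper command: -1 is fully open, 1 is shut, values between are in proportion. In form: [[[tx, ty, tz], roll, fingers], ...]. A call has 1 to 20 rows; each row shifts and turns the commanded pose from where the row before left it; what a row does not reach is not made up. A row lasts 1/10 s, in which the tool goes at most 50 mm and 8.59 degrees, less where a joint would pass 70% of its speed; a pose out of reach is approached as far as the arm can. A call with a gripper value outside its range is refused whole. The fingers move at their own pace and stop on an object; "newtons" is the grip in N (left out, the last holds). Time passes only in rows, so rows that do not move let the fingers close. It gives the time, the measured TCP pose, the force, the opening and the grip force at its end, in the units of the state.
- bot.observe(): the state, without advancing time (a new reading comes with each control period).
- grab_frame(name): name is "side" or "top" or "wrist"; returns a dict with "image" (384x512x3 uint8, red, green, blue), "vertical_fov" (degrees; the focal length in pixels is half the picture's height over the tangent of half this angle, whatever the lens; pixels are square), "cx", "cy" (the principal point, pixels), "R" (3x3) and "t" (3): a world point X has camera coordinates R X + t. Camera axes: x right, y down, z forward; pixel columns grow to the right and rows downward; lengths in m; the calibration is good to about 2 mm. A picture is of the moment at which its call begins. There is no depth.
- ticket.job_done(): hands the job in; it is judged then, once.
The state is a dict: "clock": time; "qpos": joint angles; "qd": joint speeds; "joint_efforts": joint torques, N m; "position": TCP position; "tool_rot": TCP orientation; "force": force on the tool from outside, world axes, zero at the start; "moment": the same for the moment, N m; "grip_width": finger opening in m; "finger_force": force on a finger pad.
Only numpy, scipy, OpenCV 4.12 (cv2) and the standard library are available. Lean on these libraries where they do the work, as an engineer would, in place of code of your own. Each camera call takes 0.05 s, during which the arm holds its last target. There are 200 camera calls.

## Task

The two freshly painted wooden panels in the green caddy must go into the drying rack to dry: stand each upright in a slot of its own, holding it by its bare side edges so that the fingers stay off the wet pictures. Feel each panel gently down between the steps of its slot, without forcing it, until it rests fully home on the step that fits its thickness, centred on the two rails, and only then let go; do not let it fall. Leave the blank panel in the caddy and everything else on the table where it is.

Things in the scene. Friction and masses are not known exactly. Their poses are not given: they have to be found in the camera images.
- tray: Fixed steel drip tray, 96 x 226 mm, 14 mm high, origin: centre of its underside, y along its length. In it stands a plywood drying rack: two upright comb rails 9 mm thick, centred at x = -22.5 and +22.5 mm, with four slots in a row along y. A panel stands across both rails, its width along x. The rack is not measured: it stands up to 8 mm off midway along y, held by friction of 8 N.
- slot_1 (a point): Centre of slot 1 (y = +67.5 mm in the tray) between the rails, level with the rail tops, 66 mm above the tray's underside, if the rack stood midway: the true slot is up to 8 mm off along the tray's y, the same for all four, and must be felt for. Fixed to the tray, axes as the tray. All slots are alike and empty at the start.
- slot_2 (a point): Slot 2 (y = +22.5 mm), as slot 1. Every slot narrows downward in three square steps, no chamfers; heights above the tray's underside: 26 mm wide from the rail tops at 66 mm down to 48, 20 mm wide from 48 to 30, 14 mm wide from 30 to its floor at 12 mm.
- slot_3 (a point): Slot 3 (y = -22.5 mm), as slot 1. At home, a 12 mm panel has its underside 12 mm above the tray's underside, an 18 mm panel 30 mm, a 24 mm panel 48 mm. A panel held off the middle lands too high, on a wider step.
- slot_4 (a point): Slot 4 (y = -67.5 mm), as slot 1. The rack and the panels are soft wood: no panel may be pressed on or against the rack with more than 25 N, even for a moment. A panel held in a hard grip and landed at 20 mm/s already exceeds that; land it slower, or in a light grip in which it can slip.
- caddy: Green plastic caddy, fixed, 50 mm long (x), 104 mm wide (y), 45 mm high; origin: centre of its underside, z up. Four upright fins 4 mm thick form three bays 29 mm wide, centred at y = -33, 0, +33 mm, open at both ends. In each bay a panel stands upright on the floor, 4 mm above the underside, width along x, its side edges overhanging the caddy by about 7 mm. Which panel is in which bay varies.
- slim: Slim wooden panel, 64 mm wide (x), 12 mm thick (y), 110 mm tall (z), about 50 g; origin: centre of its underside. Freshly painted picture of violet flowers on white on its +y face; the side edges and a margin of 15 mm beside the picture are bare.
- slim_picture: The wet picture on the slim panel, 34 mm wide, 94 mm tall, 0.5 mm proud of the +y face; origin at the picture's centre, 58 mm above the panel's underside. Fingers must not touch it.
- standard: Standard wooden panel, 64 mm wide (x), 18 mm thick (y), 110 mm tall (z), about 80 g; origin: centre of its underside. Freshly painted picture of dark violet flowers on pale lilac on its +y face; the side edges and a margin of 15 mm beside the picture are bare.
- standard_picture: The wet picture on the standard panel, 34 mm wide, 94 mm tall, 0.5 mm proud of the +y face; origin at the picture's centre, 58 mm above the panel's underside. Fingers must not touch it.
- blank: Deep wooden panel, primed white all over, no picture, 64 mm wide (x), 24 mm thick (y), 110 mm tall (z); origin: centre of its underside. Stays in the caddy.
- bottle_violet: Small violet paint bottle, 34 mm across, 75 mm tall, standing; origin: centre of its underside. Bystander.
- bottle_blue: Small blue paint bottle, 34 mm across, 75 mm tall, standing; origin: centre of its underside. Bystander.
- cup: Paper cup, 72 mm across the rim, 82 mm tall; origin: centre of its underside. Bystander.
- roll: Roll of white paper standing on end, 110 mm across, 100 mm tall; origin: centre of its underside. Bystander.
- brush: Paint brush lying on the mat, 195 mm long; origin near its middle. Bystander.
- dry_panel: Dry painted panel lying flat, 64 x 110 x 9 mm; origin: centre of its underside. Bystander.
There are look-alikes about, which are no part of the job. What is shaped like the standard but red is not meant.

How it is judged:
By the outcome, as a careful person would: the job done as asked, in the order asked, and still so for the second after the job is handed in, with the robot touching nothing.
It also fails if it takes over 67 s, if anything falls off the work surface, if the arm or the gripper's body presses on something with over 40 N, if the wrist force passes 120 N, or if a joint passes its speed limit or range.

## Working session

There is one attempt and no reset: what is moved stays moved. The work goes in short steps, Python scripts to look and compute and a tool call to move; the robot and the scene stay as the last step left them, time stands still between calls to the robot, and variables do not carry over. Pictures are saved under pics/ and viewed, at most 11 in all, crops included, and the job is handed in when it is done.

Besides the shell and the picture viewer there is one more tool, called after "Request:" by a JSON object that holds its "fn" and its "kwargs". arm_command: Moves the arm, as the interface text tells. Its arguments: {"type":"object","properties":{"commands":{"type":"array"},"newtons":{"type":"number"}},"required":["commands"]}

```bash
mkdir -p pics
cat > h.py <<'E'
import numpy as np, cv2, json
from workcell import bot, grab_frame, ticket
def snap(n,f):
    g=grab_frame(n); cv2.imwrite('pics/'+f+'.png',g['image'][:,:,::-1]); 
    np.savez('pics/'+f+'.npz',R=g['R'],t=g['t'],f=g['image'].shape[0]/2/np.tan(np.radians(g['vertical_fov'])/2),c=[g['cx'],g['cy']]); return g
def ray(f,u,v,z):
    d=np.load('pics/'+f+'.npz'); R,t=d['R'],d['t']; C=-R.T@t
    r=R.T@np.array([(u-d['c'][0])/d['f'],(v-d['c'][1])/d['f'],1]); return C+r*(z-C[2])/r[2]
def proj(f,X):
    d=np.load('pics/'+f+'.npz'); p=d['R']@np.array(X)+d['t']; return p[:2]/p[2]*d['f']+d['c']
E
python3 - <<'E'
from h import *
for n in('top','side'):
    snap(n,n)
a=cv2.imread('pics/top.png');b=cv2.imread('pics/side.png')
for n,i in(('top',a),('side',b)): cv2.imwrite(f'pics/{n}L.png',cv2.resize(i,(800,600),interpolation=cv2.INTER_CUBIC))
o=bot.observe();print(o,bot.pinch_z)
for n in('top','side'):
    d=np.load(f'pics/{n}.npz');print(n,-d['R'].T@d['t'],d['R'][2])
E
```

```text
{'clock': 0.1, 'qpos': array([-1.37919181,  0.52198143, -0.03634469,  1.59993365,  0.0212244 ,
        1.02109844, -0.11279212]), 'qd': array([ 0.00256622, -0.00105341, -0.00027316, -0.00297154,  0.00258171,
        0.00042267, -0.0005922 ]), 'joint_efforts': array([ 3.91251917e-03, -9.28473759e+01,  1.98431343e+00, -3.70529974e+01,
        1.81931845e-02,  5.51135585e-03,  2.24758162e-05]), 'position': array([0.16171106, 0.60337412, 0.19677249]), 'tool_rot': array([-3.14056098e+00,  8.40502010e-05,  2.87981249e+00]), 'force': array([0.0014105 , 0.93379438, 0.09688112]), 'moment': array([0.01480174, 0.0150883 , 0.02704201]), 'finger_force': 0.0, 'grip_width': 0.08531506889833904} 0.0187
top [0.33821681 0.01240356 1.5733605 ] [ 1.50950490e-01  7.88316578e-04 -9.88541010e-01]
side [ 0.36188175 -0.89057861  0.75231964] [ 0.19282162  0.79182682 -0.57950851]
```

View pics/topL.png

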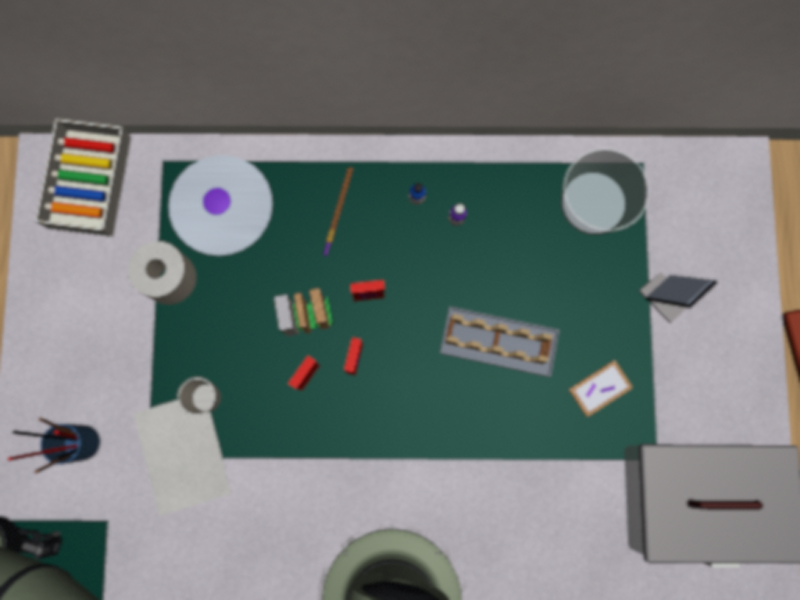

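View pics/sideL.png

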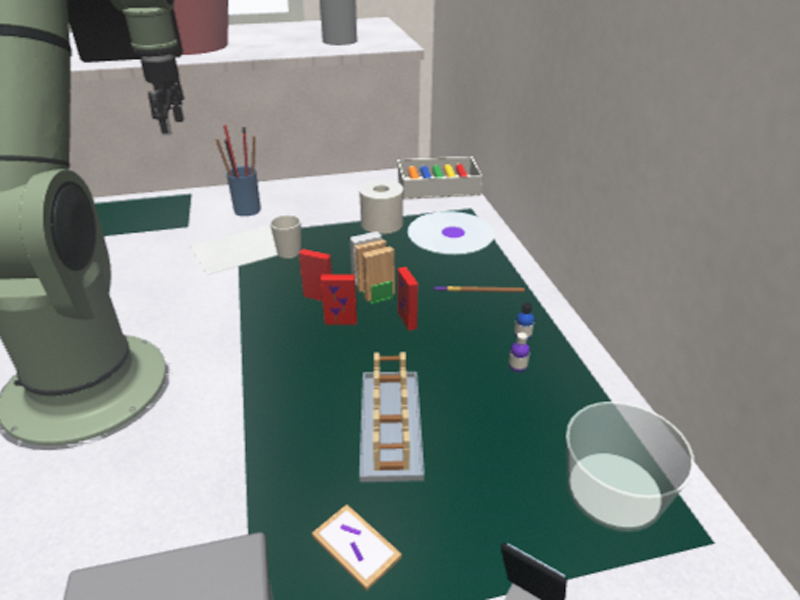

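Top view (800 px): caddy about (303,312) holds white blank (285,313), and two wood panels (301,312) and (318,308). Rack tray is at (500,341), with corners about (449,308), (559,328), (550,375), (441,355). Red decoys stand at (367,289), (353,355) and (303,372) and aren't meant. I'll enlarge to confirm.

Run:
```python
from h import *
a=cv2.imread('pics/top.png');b=cv2.imread('pics/side.png')
# top crop u165-255 v170-230 ; tray 275-365
c1=cv2.resize(a[175:225,170:220],(400,400),interpolation=cv2.INTER_CUBIC)
c2=cv2.resize(a[190:245,275:365],(400,244),interpolation=cv2.INTER_CUBIC)
c3=cv2.resize(b[145:200,215:270],(400,400),interpolation=cv2.INTER_CUBIC)
im=np.zeros((600,800,3),np.uint8)
c4=cv2.resize(a[188:248,270:370],(660,396),interpolation=cv2.INTER_CUBIC)
im[:400,:400]=c1; im[:400,400:]=c3
cv2.imwrite('pics/c1.png',im)
cv2.imwrite('pics/c2.png',cv2.resize(a[190:245,275:365],(800,489),interpolation=cv2.INTER_CUBIC))
```

```text
(no output)
```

View pics/c1.png

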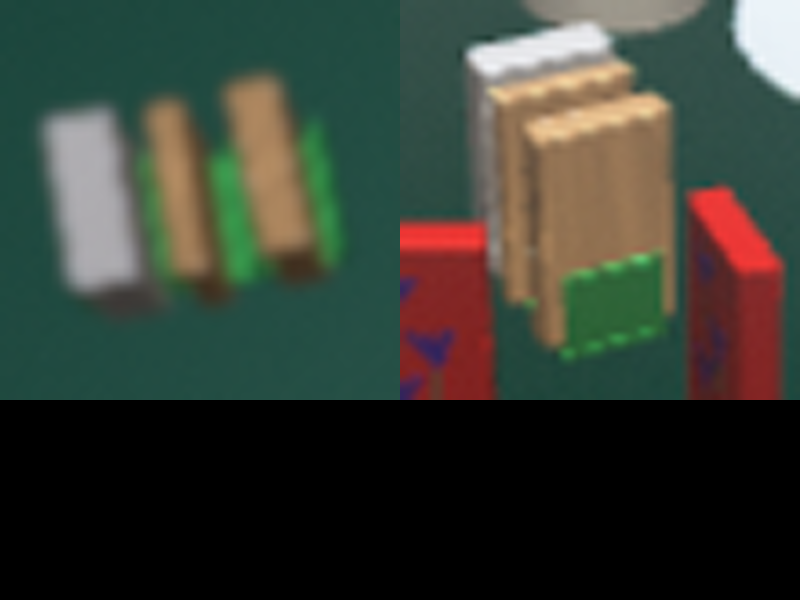

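View pics/c2.png

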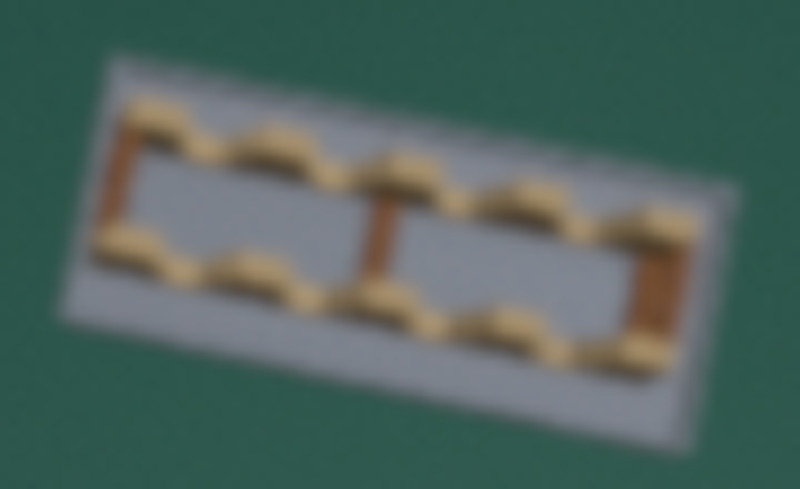

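Run:
```python
from h import *
def Q(pts,o,s,z): return np.array([ray('top',o[0]-.5+ (u+.5)/s,o[1]-.5+(v+.5)/s,z)[:2]*1000 for u,v in pts])
for n,p in dict(slim=[(147,100),(187,97),(210,275),(172,280)],std=[(222,82),(280,75),(312,245),(262,255)],blank=[(42,118),(112,108),(138,285),(70,293)]).items():
    q=Q(p,(170,175),8,.114); w=(q[0]+q[1]-q[2]-q[3])/2
    print(n,q.mean(0).round(1),'len',np.linalg.norm(w).round(1),'th',np.linalg.norm(q[0]-q[1]).round(1),'yaw',np.degrees(np.arctan2(w[1],w[0])).round(1))
s=800/90
q=Q([(110,52),(738,185),(690,452),(60,320)],(275,190),s,.014);print(q.round(1))
L=(q[0]+q[3]-q[1]-q[2])/2;W=(q[0]+q[1]-q[2]-q[3])/2
print('tray',q.mean(0).round(1),np.linalg.norm(L),np.linalg.norm(W),'yaw x',np.degrees(np.arctan2(W[1],W[0])),'yaw y-90',np.degrees(np.arctan2(L[1],L[0]))-90)
# slot notches (step 48 or so) centres: top tops of teeth centers, z .066
t=Q([(160,112),(280,140),(403,168),(528,195),(655,222)],(275,190),s,.066); b=Q([(135,240),(255,268),(378,295),(503,323),(630,350)],(275,190),s,.066)
c=q.mean(0);y=L/np.linalg.norm(L)
print(((t+b)/2).round(1),[round(float(((t+b)/2)[i]@y-c@y),1) for i in range(5)])
```

```text
slim [552.3 175.1] len 68.1 th 15.0 yaw 8.7
std [561.4 141.7] len 66.2 th 21.8 yaw 12.7
blank [547.3 208. ] len 67.2 th 26.3 yaw 10.0
[[ 576.7 -116.3]
 [ 529.6 -340. ]
 [ 434.5 -320.2]
 [ 480.3  -97.8]]
tray [ 505.3 -218.6] 227.87619275236435 97.66701401692511 yaw x -11.324650179880676 yaw y-90 -11.765264377501296
[[ 525.6 -124.6]
 [ 516.  -165.9]
 [ 506.7 -208.1]
 [ 497.3 -251. ]
 [ 488.2 -294.4]] [96.1, 53.8, 10.5, -33.3, -77.7]
```

Slim is the middle bay (15 px thin, measured), standard is the thicker one at the −y end bay, and the tray measures 228×98 mm at (505,−219), yaw −11.5°, so all consistent. Moving above the caddy.

Request:
{"fn": "arm_command", "kwargs": {"commands": [[[26,-28,3],-0.075,-1],[[26,-28,3],-0.075,-1],[[26,-28,3],-0.075,-1],[[26,-28,3],-0.075,-1],[[26,-28,3],-0.075,-1],[[26,-29,3],-0.075,-1],[[26,-29,3],-0.075,-1],[[26,-29,3],-0.075,-1],[[26,-29,3],-0.075,-1],[[26,-29,3],-0.075,-1],[[26,-29,3],-0.075,-1],[[26,-29,3],-0.075,-1],[[26,-28,3],-0.075,-1],[[26,-28,3],-0.075,-1],[[26,-28,3],-0.067,-1],[[0,0,0],0,-1]]}}

```text
clock: 1.7
position: [0.5545, 0.172, 0.2424]
tool_rot: [3.141, 0.002, 1.754]
force: [-1.4, 0.1, -0.9]
grip_width: 0.0853
finger_force: 0.0
```

Run:
```python
from h import *
snap('wrist','w1'); i=cv2.imread('pics/w1.png'); cv2.imwrite('pics/w1L.png',cv2.resize(i,(800,600)))
o=bot.observe();print(o['clock'],o['position'],o['tool_rot'],o['qpos'],o['force'])
d=np.load('pics/w1.npz');print(-d['R'].T@d['t'],d['R'][2],d['f'])
```

```text
1.75 [0.55287967 0.17440194 0.24203745] [-3.14144388e+00  1.06125474e-03  1.75861613e+00] [-0.67144203  0.42531747  0.36832255  1.68481675 -0.16962219  1.06341794
 -0.06249584] [-0.2187185   0.1738904  -0.15407108]
[0.53864187 0.251753   0.41876675] [ 0.05849581 -0.3132061  -0.94788195] 273.99006354178744
```

View pics/w1L.png

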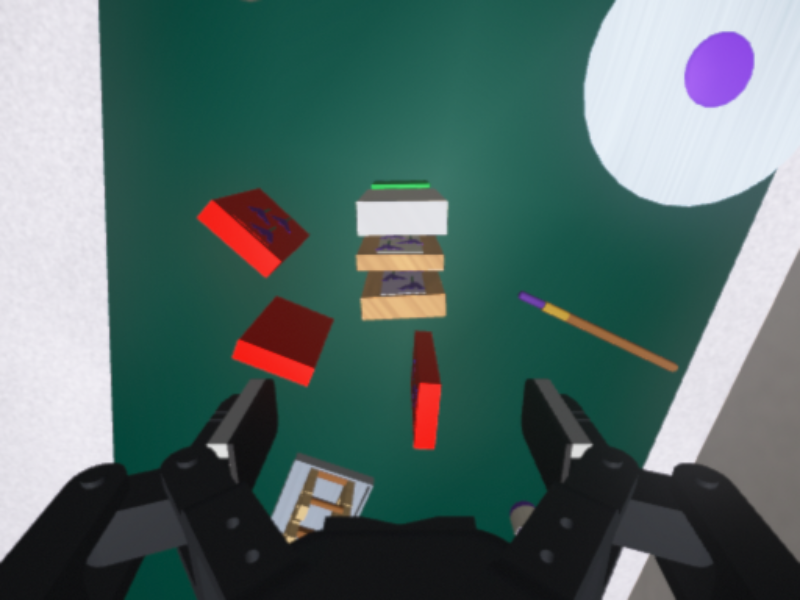

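Wrist view: white blank (402,217), slim top (400,262), standard top (403,305); the wet pictures face up in the image (+y).

Run:
```python
from h import *
def Q(p,z=.114): return np.array([ray('w1',(u+.5)*.64-.5,(v+.5)*.64-.5,z)[:2]*1000 for u,v in p])
for n,p in dict(slim=[(357,255),(443,254),(443,271),(356,271)],std=[(361,296),(445,292),(446,315),(361,320)],blank=[(357,200),(447,199),(448,235),(356,235)]).items():
    q=Q(p); w=(q[1]+q[2]-q[0]-q[3])/2
    print(n,q.mean(0).round(1),np.linalg.norm(w).round(1),np.linalg.norm(q[0]-q[3]).round(1),np.linalg.norm(q[1]-q[2]).round(1),np.degrees(np.arctan2(w[1],w[0])).round(1))
i=cv2.imread('pics/w1.png');cv2.imwrite('pics/w1c.png',cv2.resize(i[110:215,210:310],(571,600),interpolation=cv2.INTER_CUBIC))
```

```text
slim [553.1 176.8] 63.3 12.1 12.8 10.8
std [561.8 144.3] 64.0 19.4 18.5 13.7
blank [548.7 209.4] 64.4 24.6 25.3 10.8
```

View pics/w1c.png

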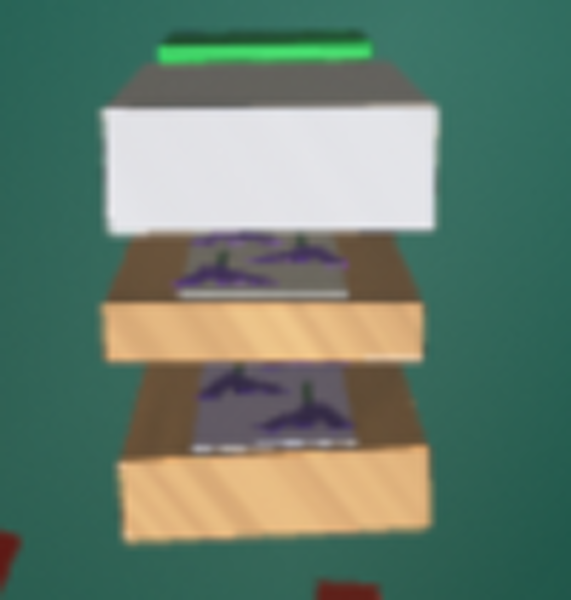

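Confirmed: the thin panel in the middle bay is the slim (violet on white), and the thicker one below is the standard. Both pictures face +y. Grasping the slim.

Request:
{"fn": "arm_command", "kwargs": {"commands": [[[0,2,-40],0,-1],[[0,0,-40],0,-1],[[0,0,-40],0,-1],[[0,0,-35],0,-1],[[0,0,-22],0,-1],[[0,0,0],0,-1],[[0,0,0],0,1],[[0,0,0],0,1],[[0,0,0],0,1],[[0,0,0],0,1],[[0,0,0],0,1],[[0,0,0],0,1]], "newtons": 30}}

```text
clock: 2.95
position: [0.5525, 0.1791, 0.0668]
tool_rot: [3.14, -0.001, 1.763]
force: [-1.0, -0.2, 9.6]
grip_width: 0.0628
finger_force: 32.7
```

Request:
{"fn": "arm_command", "kwargs": {"commands": [[[0,0,10],0,1],[[0,0,25],0,1],[[0,0,40],0,1],[[0,0,40],0,1],[[0,0,35],0,1],[[-4,-20,10],-0.03,1],[[-4,-38,0],-0.033,1],[[-4,-38,0],-0.033,1],[[-4,-38,0],-0.033,1],[[-4,-38,0],-0.033,1],[[-5,-38,0],-0.033,1],[[-5,-38,0],-0.033,1],[[-5,-38,0],-0.033,1],[[-5,-38,0],-0.033,1],[[-5,-38,0],-0.033,1],[[-5,-38,0],-0.033,1],[[0,-13,0],-0.033,1],[[0,0,0],0,1],[[0,0,0],0,1],[[0,0,0],0,1]]}}

```text
clock: 4.95
position: [0.502, -0.233, 0.2253]
tool_rot: [-3.141, -0.001, 1.372]
force: [-0.7, 0.5, -0.9]
grip_width: 0.0628
finger_force: 33.3
```

Run:
```python
from h import *
snap('wrist','w2'); i=cv2.imread('pics/w2.png'); cv2.imwrite('pics/w2L.png',cv2.resize(i,(800,600),interpolation=cv2.INTER_CUBIC))
o=bot.observe();print(o['clock'],o['position'],o['tool_rot'],o['qpos'],o['force'],o['moment'],o['finger_force'])
d=np.load('pics/w2.npz');print(-d['R'].T@d['t'],d['R'][2])
```

```text
5.0 [ 0.50201724 -0.23303697  0.22533275] [-3.14151891e+00 -5.36804818e-04  1.37176946e+00] [-0.07237606  0.42458446  0.55073996  1.77940767 -0.25801187  1.00994417
  0.37827761] [-0.47802363  0.54050399 -0.15447187] [ 0.0254643   0.00593282 -0.03398813] 33.283549547195435
[ 0.51738356 -0.15391495  0.40189196] [-0.06318197 -0.30973234 -0.94872225]
```

View pics/w2L.png

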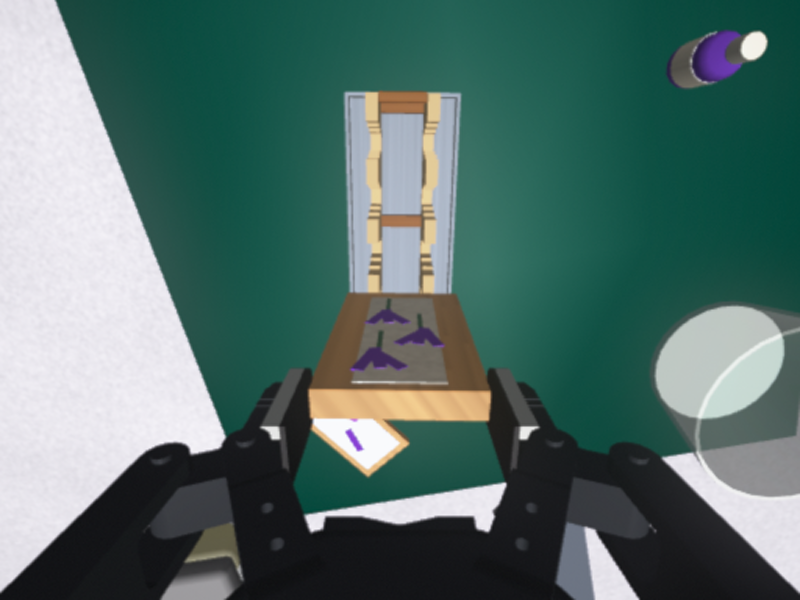

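Wrist view: slim held with top face (310..490, 390..418), picture clean; the rack ahead at (402,95..290).

Run:
```python
from h import *
def Q(p,z): return np.array([ray('w2',(u+.5)*.64-.5,(v+.5)*.64-.5,z)[:2]*1000 for u,v in p])
q=Q([(310,390),(490,389),(490,418),(310,419)],.2725);w=(q[1]+q[2]-q[0]-q[3])/2
print('top',q.mean(0).round(1),np.linalg.norm(w),np.linalg.norm(q[0]-q[3]),np.degrees(np.arctan2(w[1],w[0])))
q=Q([(349,294),(459,294)],.1625);print('bottom front edge mid',q.mean(0),np.linalg.norm(q[1]-q[0]))
i=cv2.imread('pics/w2.png');cv2.imwrite('pics/w2c.png',cv2.resize(i[55:190,215:300],(504,800))) if 0 else cv2.imwrite('pics/w2c.png',cv2.resize(i[55:191,215:300],(375,600),interpolation=cv2.INTER_CUBIC))
```

```text
top [ 501.2 -234.9] 62.58462311850156 11.634290265949833 -11.033312354503101
bottom front edge mid [ 504.54762564 -231.05063213] 64.70279541895813
```

View pics/w2c.png

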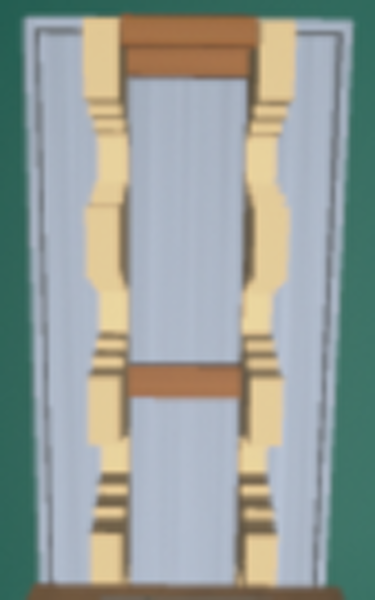

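Run:
```python
from h import *
s=375/85
P=lambda u,v,z: ray('w2',215-.5+(u+.5)/s,55-.5+(v+.5)/s,z)[:2]*1000
a=np.radians(90-11.5);y=np.array([np.cos(a),np.sin(a)]);x=np.array([y[1],-y[0]])
e=(P(25,18,.014)+P(352,22,.014))/2;d=P(352,22,.014)-P(25,18,.014)
print('end mid',e.round(1),np.linalg.norm(d).round(1),np.degrees(np.arctan2(d[1],d[0])).round(2))
c=e-113*y;print('centre',c.round(1))
for r in(100,205,280,377,443,533):
    q=(P(90,r,.066)+P(285,r,.066))/2-c;print(r,(q@y).round(1),(q@x).round(1))
for l,rr in((83,295),(86,288),(88,283),(90,277)):
    print(np.linalg.norm(P(l,100,.066)-P(rr,100,.066)).round(1))
# rail centreline via top outer edges
r1=(P(85,240,.066)+P(289,240,.066))/2;r2=(P(90,560,.066)+P(277,560,.066))/2
for q in(r1,r2):print('mid',q.round(1),((q-c)@x).round(1))
dd=r1-r2;print('yaw',np.degrees(np.arctan2(dd[1],dd[0]))-90)
for n,q in(('ptop',[501.2,-234.9]),('pbotfront',[504.55,-231.05]),('tcp',[502.0,-233.04])):
    q=np.array(q)-c;print(n,(q@y).round(1),(q@x).round(1))
```

```text
end mid [ 529.2 -107.4] 95.5 -12.06
centre [ 506.7 -218.2]
100 87.8 -0.5
205 62.1 -0.4
280 42.8 -0.4
377 16.9 -0.3
443 -1.6 -0.2
533 -27.8 -0.1
54.6
52.1
50.2
48.2
mid [ 516.8 -165.9] -0.5
mid [ 498.3 -253.1] -1.3
yaw -11.96166706238509
ptop -17.5 -2.1
pbotfront -13.1 0.4
tcp -15.5 -1.7
```

Slots read 25.7–26.2 mm wide (as specified), rack shift ≈ +7.5 mm; slot 3 centre at tray y ≈ −14.9, panel at about −18.5. Correct and descend.

Request:
{"fn": "arm_command", "kwargs": {"commands": [[[0.6,1.8,-20],-0.004,1],[[0.6,1.8,-35],-0.003,1],[[0,0,-20],0,1],[[0,0,-10],0,1],[[0,0,-3],0,1],[[0,0,-3],0,1],[[0,0,-3],0,1],[[0,0,-2],0,1],[[0,0,-2],0,1],[[0,0,-2],0,1],[[0,0,-2],0,1],[[0,0,-2],0,1],[[0,0,-2],0,1],[[0,0,0],0,1],[[0,0,0],0,1]], "newtons": 20}}

```text
clock: 6.5
position: [0.503, -0.2307, 0.1193]
tool_rot: [-3.142, 0.0, 1.363]
force: [-0.5, 0.2, -0.2]
grip_width: 0.0625
finger_force: 33.3
```

Request:
{"fn": "arm_command", "kwargs": {"commands": [[[0.2,1.2,-1],0,1],[[0,0,-1.5],0,1],[[0,0,-1],0,1],[[0,0,-1],0,1],[[0,0,-1],0,1],[[0,0,-1],0,1],[[0,0,-1],0,1],[[0,0,-1],0,1],[[0,0,-1],0,1],[[0,0,-1],0,1],[[0,0,-1],0,1],[[0,0,0],0,1]], "newtons": 20}}

```text
clock: 7.7
position: [0.5031, -0.2295, 0.1077]
tool_rot: [-3.141, -0.0, 1.363]
force: [0.5, 0.7, -0.3]
grip_width: 0.0628
finger_force: 33.3
```

Request:
{"fn": "arm_command", "kwargs": {"commands": [[[0,0,-1.2],0,1],[[0,0,-1.2],0,1],[[0,0,-1.2],0,1],[[0,0,-1.2],0,1],[[0,0,-1.2],0,1],[[0,0,-1.2],0,1],[[0,0,-1.2],0,1],[[0,0,-1.2],0,1],[[0,0,-1],0,1],[[0,0,-1],0,1],[[0,0,-0.8],0,1],[[0,0,-0.5],0,1],[[0,0,0],0,1]], "newtons": 20}}

```text
clock: 9.0
position: [0.5032, -0.2295, 0.0948]
tool_rot: [-3.141, 0.0, 1.363]
force: [-0.8, -0.2, 0.2]
grip_width: 0.0624
finger_force: 33.3
```

Underside at about 32 mm. Now feel for the 14 mm step, 0.5 mm per row.

Request:
{"fn": "arm_command", "kwargs": {"commands": [[[0,0,-0.5],0,1],[[0,0,-0.5],0,1],[[0,0,-0.5],0,1],[[0,0,-0.5],0,1],[[0,0,-0.5],0,1],[[0,0,-0.5],0,1],[[0,0,0],0,1]]}}

```text
clock: 9.7
position: [0.5032, -0.2295, 0.0918]
tool_rot: [-3.141, 0.0, 1.363]
force: [0.4, 0.2, -1.4]
grip_width: 0.0627
finger_force: 33.3
```

Request:
{"fn": "arm_command", "kwargs": {"commands": [[[0,0,-0.5],0,1],[[0,0,-0.5],0,1],[[0,0,-0.5],0,1],[[0,0,-0.5],0,1],[[0,0,-0.5],0,1],[[0,0,-0.5],0,1],[[0,0,0],0,1]]}}

```text
clock: 10.4
position: [0.5031, -0.2295, 0.0888]
tool_rot: [-3.141, -0.0, 1.363]
force: [0.9, -0.6, 0.0]
grip_width: 0.063
finger_force: 33.3
```

Request:
{"fn": "arm_command", "kwargs": {"commands": [[[0,0,-0.8],0,1],[[0,0,-0.8],0,1],[[0,0,-0.8],0,1],[[0,0,-0.8],0,1],[[0,0,-0.8],0,1],[[0,0,-0.8],0,1],[[0,0,-0.8],0,1],[[0,0,-0.8],0,1],[[0,0,-0.8],0,1],[[0,0,-0.8],0,1],[[0,0,-0.8],0,1],[[0,0,-0.8],0,1],[[0,0,-0.8],0,1],[[0,0,-0.6],0,1],[[0,0,0],0,1]]}}

```text
clock: 11.9
position: [0.5031, -0.2295, 0.0778]
tool_rot: [-3.141, -0.0, 1.363]
force: [-0.1, 0.1, -0.8]
grip_width: 0.0629
finger_force: 33.3
```

Request:
{"fn": "arm_command", "kwargs": {"commands": [[[0,0,-0.5],0,1],[[0,0,-0.5],0,1],[[0,0,-0.4],0,1],[[0,0,-0.3],0,1],[[0,0,-0.3],0,1],[[0,0,-0.3],0,1],[[0,0,0],0,1]]}}

```text
clock: 12.6
position: [0.5032, -0.2295, 0.0755]
tool_rot: [-3.141, 0.0, 1.363]
force: [0.4, -0.4, -0.6]
grip_width: 0.0626
finger_force: 33.3
```

Request:
{"fn": "arm_command", "kwargs": {"commands": [[[0,0,-0.3],0,1],[[0,0,-0.3],0,1],[[0,0,-0.3],0,1],[[0,0,0],0,1]]}}

```text
clock: 13.0
position: [0.5033, -0.2296, 0.0749]
tool_rot: [3.141, 0.0, 1.363]
force: [-0.5, 0.0, 4.7]
grip_width: 0.0629
finger_force: 33.8
```

Contact at underside ≈ 12 mm: home. Release and rise.

Request:
{"fn": "arm_command", "kwargs": {"commands": [[[0,0,0],0,-1],[[0,0,0],0,-1],[[0,0,0],0,-1],[[0,0,0],0,-1],[[0,0,0],0,-1],[[0,0,20],0,-1],[[0,0,40],0,-1],[[0,0,45],0,-1],[[0,0,40],0,-1],[[0,0,20],0,-1],[[0,0,0],0,-1]]}}

```text
clock: 14.1
position: [0.5043, -0.23, 0.2424]
tool_rot: [3.137, -0.0, 1.363]
force: [-0.2, -0.3, -0.8]
grip_width: 0.0855
finger_force: 0.0
```

Run:
```python
from h import *
snap('side','s2');snap('wrist','w3'); a=cv2.imread('pics/s2.png');b=cv2.imread('pics/w3.png')
im=np.zeros((600,800,3),np.uint8);im[:,:400]=cv2.resize(a[200:320,210:290],(400,600),interpolation=cv2.INTER_CUBIC);im[:,400:]=cv2.resize(b[40:235,190:320],(400,600),interpolation=cv2.INTER_CUBIC)
cv2.imwrite('pics/v3.png',im);o=bot.observe();print(o['clock'],o['position'],o['tool_rot'])
```

```text
14.2 [ 0.50316507 -0.22931121  0.23952159] [ 3.14133938e+00 -2.33346123e-04  1.36304701e+00]
```

View pics/v3.png

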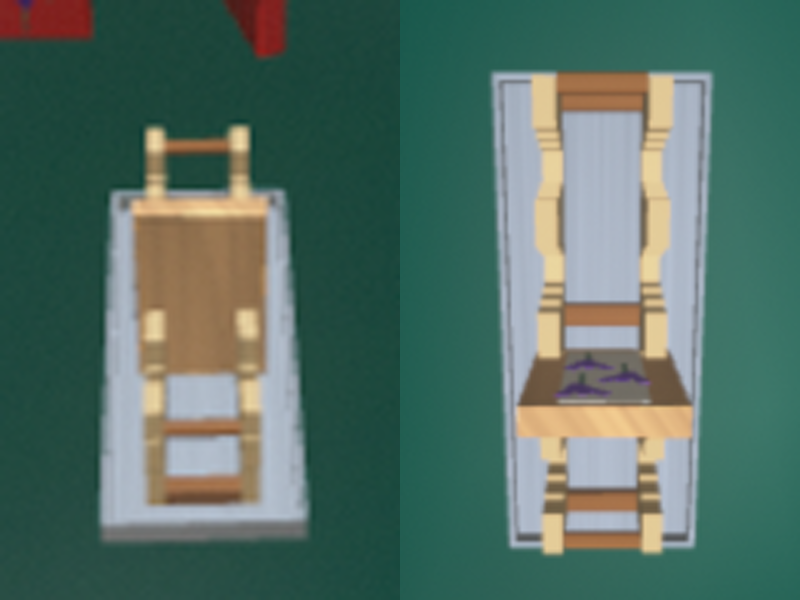

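Slim stands upright and straight in slot 3 (crop, right: top at (604,420); left: seated behind tooth). Fetching the standard.

Request:
{"fn": "arm_command", "kwargs": {"commands": [[[3,20,0],0.04,-1],[[6,37,0],0.045,-1],[[6,37,0],0.045,-1],[[6,37,0],0.045,-1],[[6,37,0],0.045,-1],[[6,37,0],0.045,-1],[[6,37,0],0.045,-1],[[6,37,0],0.045,-1],[[6,37,0],0.045,-1],[[6,37,0],0.045,-1],[[4,20,0],0.002,-1],[[0,0,0],0,-1],[[0,0,0],0,-1]]}}

```text
clock: 15.5
position: [0.5638, 0.1427, 0.2387]
tool_rot: [-3.14, 0.001, 1.809]
force: [0.6, -0.5, -0.8]
grip_width: 0.0855
finger_force: 0.0
```

Request:
{"fn": "arm_command", "kwargs": {"commands": [[[-2.3,0.8,-30],0,-1],[[0,0,-40],0,-1],[[0,0,-40],0,-1],[[0,0,-35],0,-1],[[0,0,-20],0,-1],[[0,0,-7],0,-1],[[0,0,0],0,-1],[[0,0,0],0,-1]]}}

```text
clock: 16.3
position: [0.5625, 0.1438, 0.0687]
tool_rot: [3.14, 0.0, 1.809]
force: [-0.4, -0.2, -0.0]
grip_width: 0.0857
finger_force: 0.0
```

Request:
{"fn": "arm_command", "kwargs": {"commands": [[[-0.5,0,-2],0,1],[[0,0,0],0,1],[[0,0,0],0,1],[[0,0,0],0,1],[[0,0,0],0,1],[[0,0,0],0,1],[[0,0,0],0,1]], "newtons": 25}}

```text
clock: 17.0
position: [0.5619, 0.1445, 0.0666]
tool_rot: [3.14, -0.0, 1.81]
force: [0.1, 0.5, 5.2]
grip_width: 0.0631
finger_force: 26.4
```

Request:
{"fn": "arm_command", "kwargs": {"commands": [[[0,0,10],0,1],[[0,0,25],0,1],[[0,0,40],0,1],[[0,0,40],0,1],[[0,0,35],0,1],[[-3,-19,10],-0.042,1],[[-4,-30,0],-0.045,1],[[-4,-30,0],-0.045,1],[[-4,-30,0],-0.045,1],[[-4,-30,0],-0.045,1],[[-4,-30,0],-0.045,1],[[-4,-30,0],-0.045,1],[[-4,-30,0],-0.045,1],[[-4,-30,0],-0.045,1],[[-4,-20,0],-0.045,1],[[-2,-10,0],0,1],[[0,0,0],0,1],[[0,0,0],0,1],[[0,0,0],0,1]]}}

```text
clock: 18.9
position: [0.5207, -0.1434, 0.2256]
tool_rot: [-3.141, -0.0, 1.365]
force: [0.8, 0.4, 0.0]
grip_width: 0.0631
finger_force: 28.6
```

Run:
```python
from h import *
snap('wrist','w4'); i=cv2.imread('pics/w4.png'); cv2.imwrite('pics/w4c.png',cv2.resize(i[150:300,160:360],(800,600),interpolation=cv2.INTER_CUBIC))
o=bot.observe();print(o['clock'],o['position'],o['tool_rot'],o['force'])
```

```text
18.95 [ 0.52070961 -0.14350121  0.22562302] [-3.14148196e+00 -3.26542323e-04  1.36477380e+00] [-0.10300901 -0.12071002 -1.41180631]
```

View pics/w4c.png

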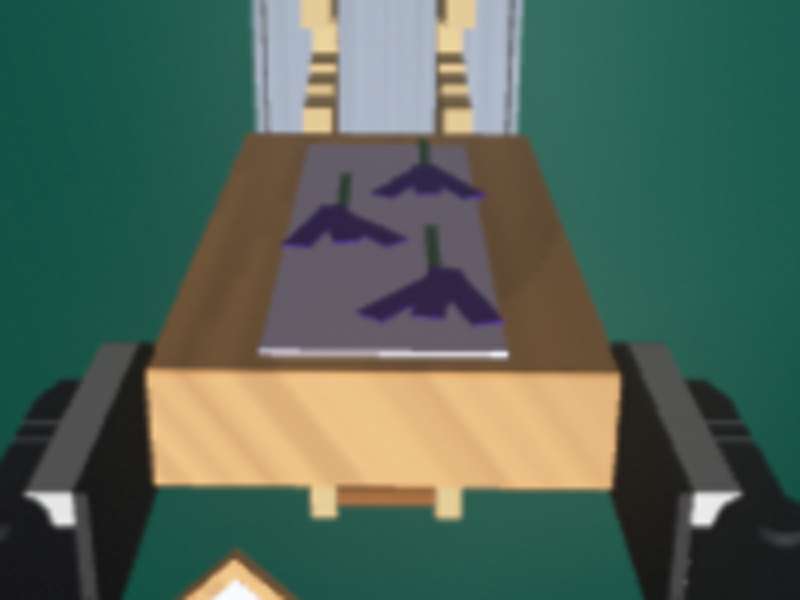

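Run:
```python
from h import *
P=lambda u,v,z: ray('w4',160-.5+(u+.5)/4,150-.5+(v+.5)/4,z)[:2]*1000
a=np.radians(90-11.7);y=np.array([np.cos(a),np.sin(a)]);x=np.array([y[1],-y[0]]);c=np.array([506.7,-218.2])
T=lambda q:(((q-c)@y).round(1),((q-c)@x).round(1))
for r in(26,108):
    print(r,T((P(303,r,.066)+P(473,r,.066))/2))
zt=.2256-.0626+.11
q=np.array([P(*p,zt) for p in((148,372),(620,373),(613,489),(154,486))]);w=q[1]+q[2]-q[0]-q[3]
print('top',T(q.mean(0)),np.linalg.norm(w)/2,np.linalg.norm(q[0]-q[3]),np.degrees(np.arctan2(w[1],w[0])))
e=[P(246,134,zt-.11),P(528,134,zt-.11)];print('botfront',T((e[0]+e[1])/2),np.linalg.norm(e[1]-e[0]))
print('tcp',T(np.array([520.7,-143.5])))
d=P(520,130,.014)-P(260,130,.014);print('tray width',np.linalg.norm(d),T((P(520,130,.014)+P(260,130,.014))/2))
r1=P(303,110,.066);r2=P(473,110,.066);print('rails',T((r1+r2)/2),np.linalg.norm(r2-r1))
```

```text
26 (np.float64(88.5), np.float64(-0.6))
108 (np.float64(62.1), np.float64(-0.6))
top (np.float64(74.9), np.float64(-2.0)) 63.00428943298062 17.71954781550339 -12.076289852559924
botfront (np.float64(83.2), np.float64(-1.2)) 64.35478346687262
tcp (np.float64(76.0), np.float64(-1.4))
tray width 96.1850153209704 (np.float64(39.0), np.float64(0.3))
rails (np.float64(61.4), np.float64(-0.6)) 54.13865452060659
```

Request:
{"fn": "arm_command", "kwargs": {"commands": [[[0.6,0.6,-20],0,1],[[0,0,-35],0,1],[[0,0,-20],0,1],[[0,0,-10],0,1],[[0,0,-3],0,1],[[0,0,-3],0,1],[[0,0,-3],0,1],[[0,0,-2],0,1],[[0,0,-2],0,1],[[0,0,-2],0,1],[[0,0,-2],0,1],[[0,0,-2],0,1],[[0,0,0],0,1],[[0,0,0],0,1]]}}

```text
clock: 20.35
position: [0.521, -0.1441, 0.1217]
tool_rot: [-3.141, 0.0, 1.363]
force: [0.3, 0.3, -1.1]
grip_width: 0.063
finger_force: 28.5
```

Request:
{"fn": "arm_command", "kwargs": {"commands": [[[0.2,1.2,-1],0,1],[[0,0,-1.5],0,1],[[0,0,-1.5],0,1],[[0,0,-1.5],0,1],[[0,0,-1.5],0,1],[[0,0,-1],0,1],[[0,0,-1],0,1],[[0,0,0],0,1]]}}

```text
clock: 21.15
position: [0.5211, -0.1429, 0.1126]
tool_rot: [-3.141, 0.0, 1.363]
force: [0.4, -0.0, -0.6]
grip_width: 0.0632
finger_force: 28.6
```

Request:
{"fn": "arm_command", "kwargs": {"commands": [[[0,0,-0.5],0,1],[[0,0,-0.5],0,1],[[0,0,-0.5],0,1],[[0,0,-0.5],0,1],[[0,0,-0.5],0,1],[[0,0,-0.5],0,1],[[0,0,0],0,1]]}}

```text
clock: 21.85
position: [0.5212, -0.1429, 0.1096]
tool_rot: [-3.142, 0.0, 1.363]
force: [-0.3, -0.1, -1.2]
grip_width: 0.063
finger_force: 28.6
```

Request:
{"fn": "arm_command", "kwargs": {"commands": [[[0,0,-0.5],0,1],[[0,0,-0.5],0,1],[[0,0,-0.5],0,1],[[0,0,-0.5],0,1],[[0,0,-0.5],0,1],[[0,0,-0.5],0,1],[[0,0,0],0,1]]}}

```text
clock: 22.55
position: [0.5212, -0.1429, 0.1066]
tool_rot: [-3.141, -0.0, 1.363]
force: [-0.2, -0.4, -1.7]
grip_width: 0.0631
finger_force: 28.6
```

Request:
{"fn": "arm_command", "kwargs": {"commands": [[[0,0,-0.8],0,1],[[0,0,-0.8],0,1],[[0,0,-0.8],0,1],[[0,0,-0.8],0,1],[[0,0,-0.8],0,1],[[0,0,-0.8],0,1],[[0,0,-0.8],0,1],[[0,0,-0.8],0,1],[[0,0,-0.8],0,1],[[0,0,-0.8],0,1],[[0,0,-0.8],0,1],[[0,0,-0.8],0,1],[[0,0,-0.8],0,1],[[0,0,-0.8],0,1],[[0,0,0],0,1]]}}

```text
clock: 24.05
position: [0.5211, -0.1429, 0.0954]
tool_rot: [-3.141, 0.0, 1.363]
force: [-0.0, -0.1, -1.3]
grip_width: 0.063
finger_force: 28.6
```

Underside ≈ 32.8 mm; feel for the step.

Request:
{"fn": "arm_command", "kwargs": {"commands": [[[0,0,-0.5],0,1],[[0,0,-0.5],0,1],[[0,0,-0.4],0,1],[[0,0,-0.3],0,1],[[0,0,-0.3],0,1],[[0,0,-0.3],0,1],[[0,0,-0.3],0,1],[[0,0,0],0,1]]}}

```text
clock: 24.85
position: [0.5211, -0.1429, 0.0928]
tool_rot: [-3.141, 0.0, 1.363]
force: [0.2, 0.1, -1.4]
grip_width: 0.0634
finger_force: 28.6
```

Request:
{"fn": "arm_command", "kwargs": {"commands": [[[0,0,-0.3],0,1],[[0,0,-0.3],0,1],[[0,0,0],0,1]]}}

```text
clock: 25.15
position: [0.5213, -0.143, 0.0925]
tool_rot: [3.141, -0.0, 1.363]
force: [-1.0, 0.3, 5.6]
grip_width: 0.0626
finger_force: 29.2
```

Contact at underside ≈ 30 mm: home on the 14/20 step. Release, rise, and check.

Request:
{"fn": "arm_command", "kwargs": {"commands": [[[0,0,0],0,-1],[[0,0,0],0,-1],[[0,0,0],0,-1],[[0,0,0],0,-1],[[0,0,0],0,-1],[[0,0,20],0,-1],[[0,0,40],0,-1],[[0,0,45],0,-1],[[0,0,40],0,-1],[[0,0,20],0,-1],[[0,0,0],0,-1]]}}

```text
clock: 26.25
position: [0.5223, -0.1432, 0.26]
tool_rot: [3.137, -0.001, 1.363]
force: [-0.4, 0.3, 0.0]
grip_width: 0.0853
finger_force: 0.0
```

Run:
```python
from h import *
snap('side','s5');snap('wrist','w5'); a=cv2.imread('pics/s5.png');b=cv2.imread('pics/w5.png')
im=np.zeros((600,800,3),np.uint8);im[:,:400]=cv2.resize(a[140:320,190:310],(400,600),interpolation=cv2.INTER_CUBIC);im[:,400:]=cv2.resize(b[120:330,190:330],(400,600),interpolation=cv2.INTER_CUBIC)
cv2.imwrite('pics/v5.png',im);o=bot.observe();print(o['clock'],o['position'])
```

```text
26.35 [ 0.52111432 -0.14272891  0.25710791]
```

View pics/v5.png

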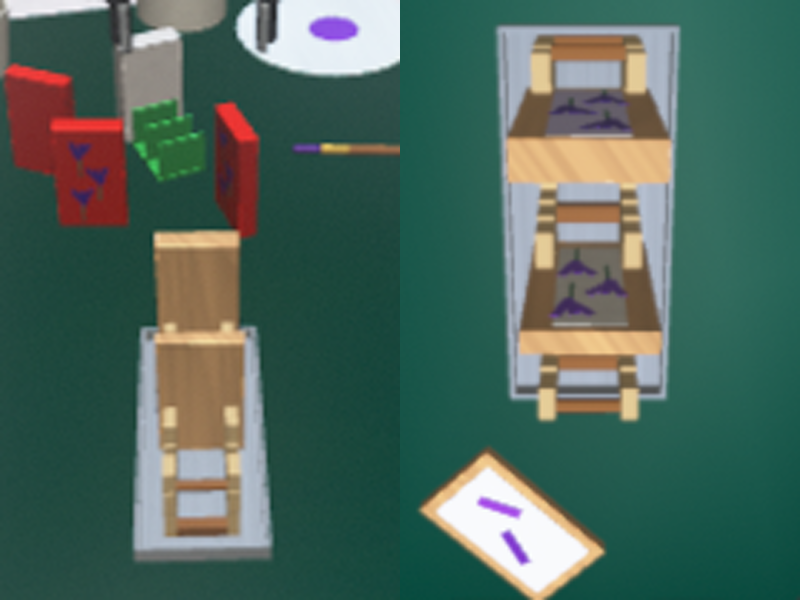

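Both panels stand upright in the rack (tops at (588,160) and (590,342) in the right half). The blank is still in the caddy, and the robot is clear.

```bash
python3 -c "
from workcell import ticket
print(ticket.job_done())"
```

```text
the job is handed in; nothing more can be done
None
```

I stood the slim panel in slot 3 and the standard panel in slot 1, each felt down to its own step at a reading of about 5 N and released there; the blank stayed in the caddy, and I handed the job in at about 26 s.

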